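# Load a coupon carrier under the spring clip

### The arm

A 7-joint arm with a two-finger parallel gripper is mounted at the origin on the work surface. World frame = base frame: x ahead of the robot, y to its left, z up, the work surface at z = 0. Lengths are in m, angles in rad, forces in N, time in s.
With the tool pointing down it reaches from about 0.4 to 0.875 m from the base axis. Payload 19.3 kg.
Tool frame: the origin (TCP) lies on the centre line of the jaws, within the pads' length; the fingertips stand 25 mm ahead of it and the grasp point (between the pads) lies 6 mm ahead of it (tips_ahead is the distance from the TCP to the fingertips, in m); z points along the fingers, y is the direction in which the jaws open and shut (so a half turn about z gives the same grasp; the last joint's range is limited). The gripper opens to 85 mm and grips with 20 to 120 N. Pads are 22 mm wide; open, the fingers measure 114 mm over their backs; the gripper's body (76 mm by 85 mm) begins 54 mm behind the grasp point. The pads swing forward as they close: fully open they stand 13 mm farther back than shut.
Start: joints at [-1.357, 0.521, -0.036, 1.599, 0.021, 1.021, -0.113], TCP at [0.175, 0.6, 0.232] pointing down, gripper open.
Joint ranges: [-2.91, 2.91], [-0.3, 2.13], [-1.5, 1.42], [0.17, 2.43], [-1.26, 4.41], [0.16, 1.93], [-2.52, 2.52]. Speed limits (rad/s): [1.89, 1.89, 2.39, 2.39, 3.01, 3.01, 3.01].

### API

Orientations are given as [roll, pitch, yaw] about the fixed x, y, z axes, in that order (R = Rz(yaw) Ry(pitch) Rx(roll)).
In Python, from workcell import observe, grab_frame, job_done, outline_of, tips_ahead gives the robot as it stands. The module is installed in compiled form; this text tells all that it offers.
- The arm moves only by the tool move_arm, never from a script. Its argument "motion" is a list of rows, each a list of 2 entries, a list of its own where there are three numbers: the shift along the world's x, y, z in mm, then the turn, a rotation vector about the world's x, y, z in rad. A call has 1 to 12 rows; each row is the pose to reach, as a shift and turn from the pose commanded when the call began; what a row does not reach only later rows make up. A row lasts 1/8 s, in which the tool goes at most 62.5 mm and 10.7 degrees, less where a joint would pass 70% of its speed; a pose out of reach is approached as far as the arm can. A call with a gripper value outside its range is refused whole. "jaw" is the finger opening in mm, from 0 to 85.4, set as the call begins (left out, the last holds). The fingers move at their own pace and stop on an object; "grip_force" is the grip in N (left out, the last holds). Time passes only in rows, so rows that repeat a pose let the fingers close. It gives the time, the measured TCP pose, the force and the opening at its end, in the units of the state.
- observe(): the state, without advancing time (a new reading comes with each control period).
- grab_frame(name): name is "side" or "top"; returns a dict with "frame" (420x560x3 uint8, red, green, blue), "fx", "fy", "cx", "cy" (pixels), "T" (4x4, takes a point from camera to world coordinates). Camera axes: x right, y down, z forward; pixel columns grow to the right and rows downward; lengths in m; the calibration is good to about 2 mm. A picture is of the moment at which its call begins. There is no depth.
- job_done(): hands the job in, once; it reports no verdict.
Trained networks look in the newest picture that a camera, given by its name, has taken for a name from the list of things; names that differ only in an ending like _2 or _b are one class to them, and where a whole thing is asked for, a point or a joint stands for the part that bears it (a point fixed in the world has none). Each returns a list of dicts, best first, with "score" (0 to 1); they miss things now and then, are a little off and sometimes report something else, mostly with a low value. They report only what shows in the picture. A call takes as long as a camera call. They do not tell look-alikes from the thing itself.
- outline_of(label, camera): "pixels" (420x560 bool, what is visible of it) and "pixel" ([column, row] in pixels, amid what is visible of it).
The state is a dict: "clock": time; "qpos": joint angles; "qd": joint speeds; "joint_efforts": joint torques, N m; "position": TCP position; "tool_rot": TCP orientation; "force": force on the tool from outside, world axes, zero at the start; "moment": the same for the moment, N m; "grip_width": finger opening in m.
Only numpy, scipy, OpenCV 4.12 (cv2) and the standard library are available. Lean on these libraries where they do the work, as an engineer would, in place of code of your own. Each camera call takes 0.05 s, during which the arm holds its last target.

### The job

Hold the spring clip's long thumb bar down with one fingertip and, while it is held, push the coupon carrier along its channel with the other fingertip, beneath the raised jaw, until it is fully home against the end stop; then let go so that the clip closes on the carrier. Only press and push: do not lift the carrier out of its channel, and leave the other things on the bench where they are.

Things in the scene. Friction and masses are not known exactly. Their poses are not given: they have to be found in the camera images.
- fixture: Clip fixture, fixed to the bench: blue-grey iron base. Origin on the bench at the channel's centre line; x along the channel to the end stop, y towards the thumb bar, z up. In mm: base x -110 to 100, y -39 to 96; channel floor z 12; two rails, inner width 46, each 5 wide, tops z 17; end stop 14 high; three hinge lugs at y 30 to 40, tops z 36
- clip (a joint): Sprung clip, a lever hinged parallel to the channel (fixture y 35, z 29 mm). 0 = rest: jaw 2 mm above the channel floor, blocking the carrier. Grows as the thumb bar is pressed, to 0.32 rad at its stop (jaw 13 mm above the floor). Jaw clears the carrier's plate above 0.13, rests on it at about 0.12. Mid-bar force 5 N to start, 9 N at the stop; springs back when let go
- thumb_bar (a point): Centre of the top of the clip's thumb bar, a flat steel strip 110 mm along fixture x (-100 to 10) and 42 mm across (y 43 to 85). This point: x -45, y 63; z 36 at rest, 26 fully pressed. At rest the bar slopes 9 degrees up to its outer edge, fully pressed 9 degrees down. It may be pressed anywhere along its length and a fingertip slides along it
- jaw_foot (a point): Middle of the underside of the clip's jaw, which reaches across the channel near the end stop: fixture x 60 (jaw 53 to 67), y about 0. The top of the jaw arm is never higher than 40 mm above the bench
- carrier: Loose aluminium coupon carrier, about 0.16 kg: plate 80 x 42 x 6 mm lying in the channel, a round coupon let into it, and at its -x end an upright lip 6 mm thick, 42 mm wide, its top 30 mm above the underside. Origin at the centre of the underside; x along the channel to the stop. Outer face of the lip at x -40, front edge at x 40. Starts 42 to 65 mm short of home
- stop_face (a point): Foot of the end stop's face, at fixture x 85, y 0, on the channel floor. The carrier is home when its front edge touches this face (carrier origin at fixture x 45)
- grease_jar: Bystander: grey jar, 52 mm diameter, 60 mm tall, beside the fixture; origin under its centre
- tool_block: Bystander: dark steel lathe tool block, 50 x 50 mm, 60 mm tall with its stud; origin under its centre
- bar_end: Bystander: upright piece of round steel bar, 38 mm diameter, 55 mm tall; origin under its centre
- screwdriver: Bystander: screwdriver about 180 mm long lying beyond the end stop
Things that resemble listed ones, but are neither listed nor needed, are in the scene too. Of the things that look like the fixture, take the one that is farthest to the robot's left at the start. What is shaped like the carrier but purple is not meant.

How it is judged:
By the outcome, as a careful person would: the job done as asked, in the order asked, and still so for the second after the job is handed in, with the robot touching nothing.
It also fails if it takes over 40 s, if anything falls off the work surface, if the arm or the gripper's body presses on something with over 40 N, if the wrist force passes 120 N, or if a joint passes its speed limit or range.

## Working session

There is one attempt and no reset: what is moved stays moved. The work goes in short steps, Python scripts to look and compute and a tool call to move; the robot and the scene stay as the last step left them, time stands still between calls to the robot, and variables do not carry over. Pictures are saved under pics/ and viewed, and the job is handed in when it is done.

Besides the shell and the picture viewer there is one more tool, called after "Call:" as name(argument=value, ...), one argument or row to a line, values as JSON. move_arm: Moves the arm, as the interface text tells. Its arguments: {"type":"object","properties":{"motion":{"type":"array"},"jaw":{"type":"number"},"grip_force":{"type":"number"}},"required":["motion"]}

```bash
mkdir -p pics
python3 - <<'E'
from workcell import *
import cv2,numpy as np
print(observe(), tips_ahead)
for n in ("side","top"):
    g=grab_frame(n); cv2.imwrite(f"pics/{n}0.png",g["frame"][:,:,::-1]); print(n,g["fx"],g["fy"],g["cx"],g["cy"],g["T"].round(4).tolist())
    for l in ("fixture","carrier","thumb_bar"):
        for o in outline_of(l,n): 
            ys,xs=np.nonzero(o["pixels"]);print(l,round(o["score"],2),o["pixel"],len(xs),xs.min(),xs.max(),ys.min(),ys.max())
E
```

```text
{'clock': 0.0, 'qpos': array([-1.35716802,  0.52201   , -0.03635662,  1.59999614,  0.02122884,
        1.02108736, -0.11278955]), 'qd': array([-1.00043575e-03,  6.22344133e-05,  8.90427958e-04, -1.15535579e-04,
       -2.09554632e-04, -7.51946058e-04, -2.09061827e-03]), 'joint_efforts': array([ 6.34682619e-04, -9.27102399e+01,  1.98032275e+00, -3.69924438e+01,
        1.78303354e-02,  8.24481976e-03,  3.17707827e-05]), 'position': array([0.17495463, 0.59967135, 0.23193216]), 'tool_rot': array([-3.14048135e+00,  8.89747725e-05,  2.85780509e+00]), 'force': array([-0.3284713 ,  0.91094067, -0.25285176]), 'moment': array([-1.14565039e-05,  3.17745629e-02, -1.97413678e-02]), 'grip_width': 0.08530306427448314} 0.025
side 413.5604118190099 413.5604118190099 284.0171319159328 213.99353777585046 [[0.9986, -0.0353, 0.0392, 0.5206], [-0.0514, -0.4849, 0.8731, -0.9694], [-0.0118, -0.8739, -0.486, 0.5852], [0.0, 0.0, 0.0, 1.0]]
fixture 0.92 [227.3, 329.6] 6436 172 296 292 372
fixture 0.6 [294.9, 225.1] 2133 258 345 210 253
carrier 0.61 [224.0, 243.1] 507 203 238 230 257
carrier 0.54 [302.7, 232.9] 320 289 321 224 239
thumb_bar 0.64 [216.7, 310.9] 1627 176 274 296 330
thumb_bar 0.34 [363.5, 215.1] 226 337 372 199 227
top 393.351515193708 393.351515193708 275.94555015843025 203.43146025875694 [[0.0127, -0.9971, 0.0748, 0.5253], [-0.9999, -0.0119, 0.0104, -0.0445], [-0.0095, -0.0749, -0.9971, 0.9933], [0.0, 0.0, 0.0, 1.0]]
fixture 0.93 [410.9, 265.2] 4779 372 453 218 315
fixture 0.62 [267.0, 196.4] 3867 231 311 152 246
carrier 0.94 [294.0, 281.7] 520 279 310 268 301
carrier 0.91 [280.8, 195.8] 509 269 296 179 211
thumb_bar 0.88 [412.1, 282.2] 1205 393 426 233 311
thumb_bar 0.72 [268.3, 209.6] 1198 249 283 166 242
thumb_bar 0.37 [265.1, 200.4] 4074 231 311 151 246
```

```bash
python3 -c "
import cv2
for n in ('side','top'):
    i=cv2.imread(f'pics/{n}0.png');cv2.imwrite(f'pics/{n}0b.png',cv2.resize(i,(800,600),interpolation=cv2.INTER_CUBIC))
i=cv2.imread('pics/top0.png')[130:340,180:460];cv2.imwrite('pics/topc.png',cv2.resize(i,(800,600),interpolation=cv2.INTER_CUBIC))
"
```

```text
(no output)
```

View pics/side0b.png

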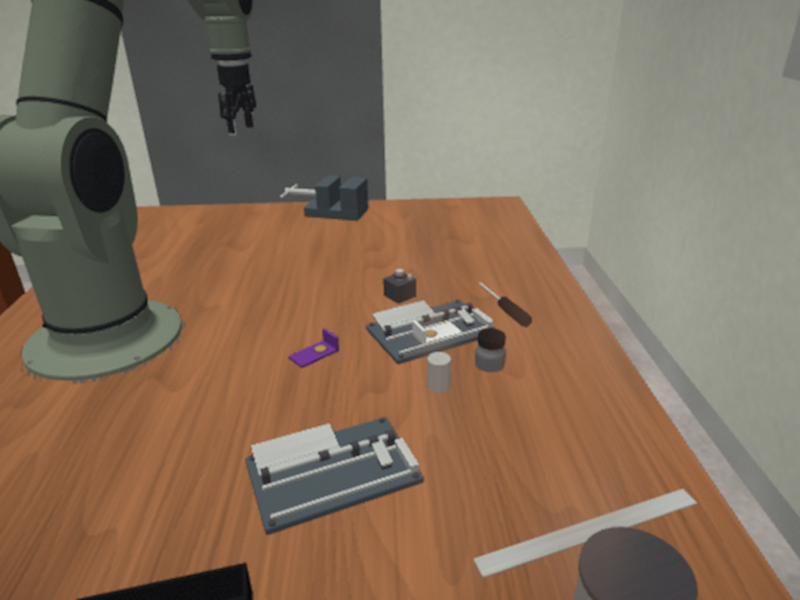

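View pics/top0b.png

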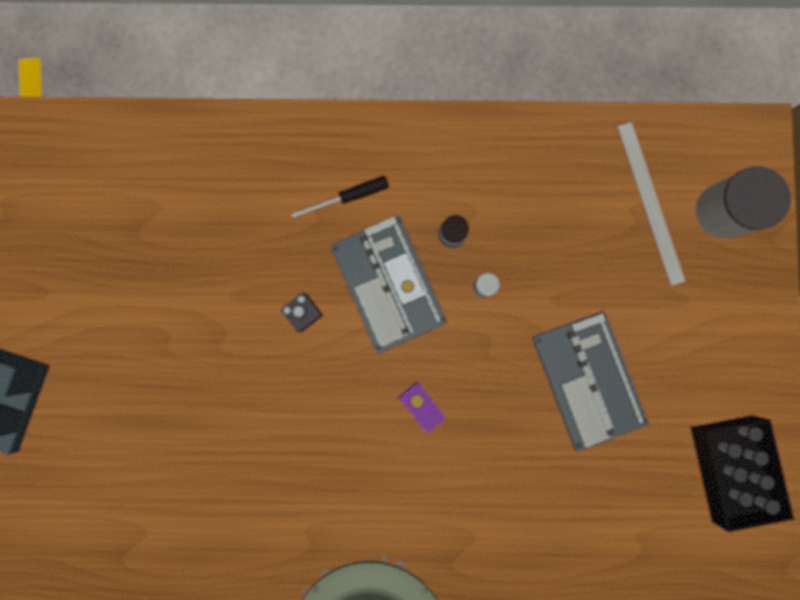

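View pics/topc.png

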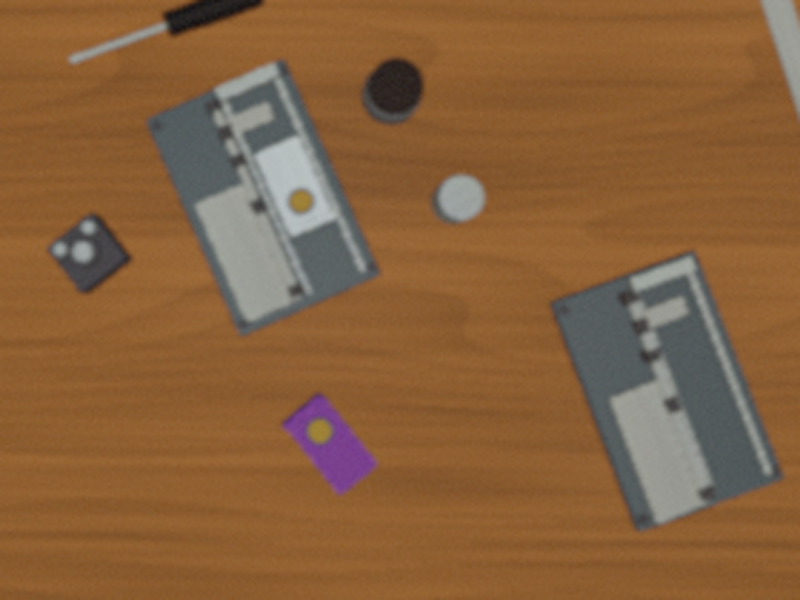

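Top view: the fixture candidates are at (267,196), which is left and holds the silver carrier, and at (411,265), which is right and empty. The carrier candidates are silver at (281,196) and purple at (294,282). I choose the left fixture and the silver carrier. Next I'll fit the pose.

```bash
cat > h.py <<'E'
import numpy as np,cv2
CAM={}
CAM['side']=(413.5604,284.0171,213.9935)
CAM['top']=(393.3515,275.9456,203.4315)
from workcell import *
def cam(n):
    g=grab_frame(n); return g
def proj(g,P):
    P=np.atleast_2d(P); T=np.linalg.inv(g['T']); c=P@T[:3,:3].T+T[:3,3]
    return np.c_[g['fx']*c[:,0]/c[:,2]+g['cx'],g['fy']*c[:,1]/c[:,2]+g['cy']]
def w(p,F):
    F=np.atleast_2d(F)/1000.;c,s=np.cos(p[2]),np.sin(p[2])
    return np.c_[p[0]+c*F[:,0]-s*F[:,1],p[1]+s*F[:,0]+c*F[:,1],F[:,2]]
def ray(g,px,z):
    d=g['T'][:3,:3]@np.array([(px[0]-g['cx'])/g['fx'],(px[1]-g['cy'])/g['fy'],1]);o=g['T'][:3,3]
    return o+d*(z-o[2])/d[2]
E
python3 - <<'E'
from h import *
from scipy.optimize import least_squares
g=cam('top');s=cam('side')
C=np.array([[100,96,12],[100,-39,12],[-110,-39,12],[-110,96,12]])
px=np.array([[148,122],[283,62],[378,272],[243,332]])/2.857+[180,130]
f=lambda p:(proj(g,w(p,C))-px).ravel()
r=least_squares(f,[0.5,0,0.4]);print(r.x,r.fun.round(2))
# mask fit: IoU
masks={n:outline_of('fixture',n) for n in('top','side')}
c0=proj(s,w(r.x,[[0,30,12]]))[0]
def draw(gg,p,im,k,off):
    L=[C,[[-110,-23,17],[85,-23,17]],[[-110,23,17],[85,23,17]],[[85,-23,14],[85,23,14]],[[-100,43,33],[10,43,33],[10,85,39],[-100,85,39],[-100,43,33]],[[53,-5,20],[67,-5,20]]]
    L[0]=np.r_[C,C[:1]]
    for l in L:
        q=(proj(gg,w(p,l))-off)*k
        cv2.polylines(im,[np.int32(q*16)],False,(0,0,255),1,cv2.LINE_AA,4)
for n,gg,x0,y0,x1,y1 in(('top',g,210,135,330,225+30),('side',s,245,195,365,285)):
    k=800/(x1-x0) if n=='side' else 5
    im=cv2.resize(gg['frame'][y0:y1,x0:x1,::-1].copy(),None,fx=k,fy=k,interpolation=cv2.INTER_CUBIC)
    cv2.imwrite(f'pics/raw_{n}.png',im); draw(gg,r.x,im,k,np.array([x0,y0])-0.0);cv2.imwrite(f'pics/fit_{n}.png',im)
E
```

```text
[ 0.62736244 -0.04787308  0.43519625] [-1.34 -0.97  0.26 -1.75  1.65  0.63 -0.59  1.98]
```

View pics/fit_top.png

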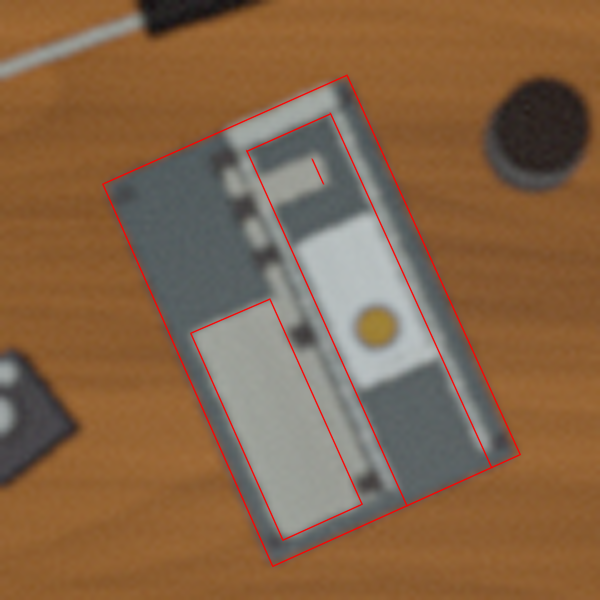

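View pics/fit_side.png

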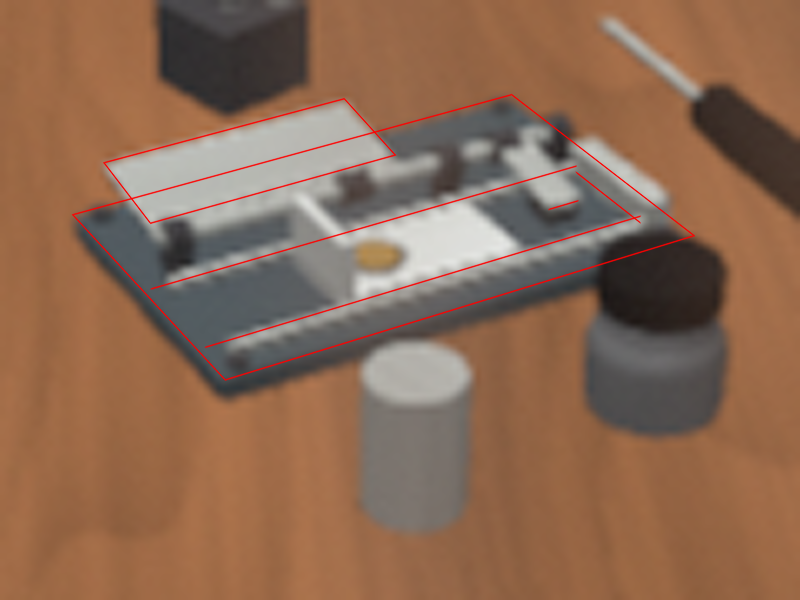

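View pics/raw_side.png

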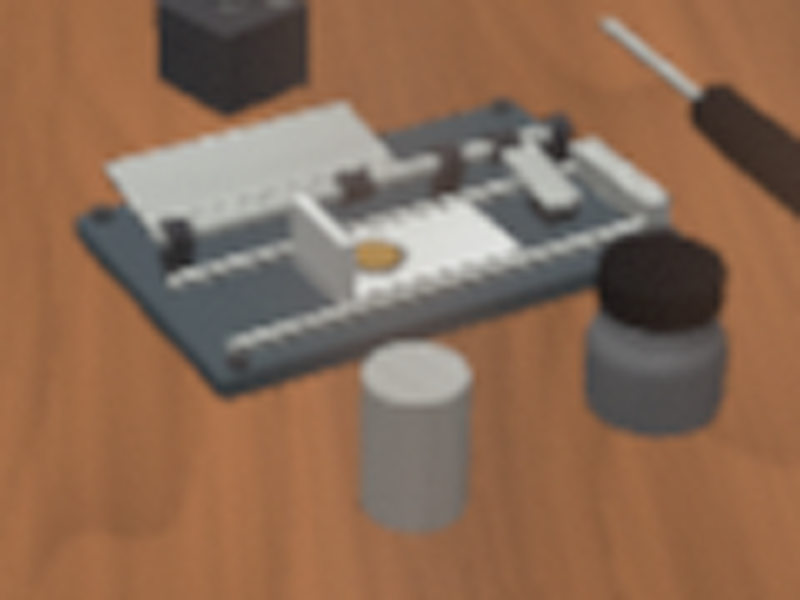

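Run:
```python
from h import *
from scipy.optimize import least_squares
g=cam('top');s=cam('side')
F=[[100,96,12],[100,-39,12],[-110,-39,12],[-110,96,12],[10,85,39.5],[10,43,33],[-100,43,33],[-100,85,39.5]]
pt=np.array([[103,184],[347,76],[519,454],[273,565],[193,333],[268,300],[362,503],[285,540]])/5+[210,135]
FS=[[-110,96,12],[100,96,12],[-110,-39,12],[-100,85,39.5],[10,85,39.5],[10,43,33]]
ps=np.array([[82,218],[508,102],[224,386],[105,165],[345,102],[395,157]])/6.667+[245,195]
f=lambda p:np.r_[(proj(g,w(p,F))-pt).ravel(),(proj(s,w(p,FS))-ps).ravel()]
r=least_squares(f,[.627,-.048,.435],loss='soft_l1');p=r.x;print(p,f(p).round(1))
def tofix(P):
    c,si=np.cos(p[2]),np.sin(p[2]);d=P[:2]-p[:2];return (1000*np.array([c*d[0]+si*d[1],-si*d[0]+c*d[1]])).round(1)
for q,z in(((296,245),.018),((372,212),.018),((360,390),.042),((438,358),.042)):
    print('top',tofix(ray(g,np.array(q)/5+[210,135],z)))
for q,z in(((470,203),.018),((518,248),.018),((300,195),.042),((352,240),.042),((350,300),.018)):
    print('side',tofix(ray(s,np.array(q)/6.667+[245,195],z)))
for x in(-85,-40,-6): print(x,w(p,[[x,31,0]]))
```

```text
[ 0.62745895 -0.04855802  0.43688651] [ 0.1 -0.   0.1 -0.3  0.5 -0.1  0.2  0.2 -0.3 -0.   0.6 -0.3  0.3  0.1
 -0.1 -0.1 -1.5 -0.4  0.5 -1.1  0.2 -0.8 -0.2 -0.4 -0.2 -0.6  0.  -0.2]
top [30.9 20.5]
top [ 30.4 -20.9]
top [-49.3  21.9]
top [-50.7 -18.9]
side [30.2 17.6]
side [ 28.4 -20.9]
side [-46.   20.7]
side [-44.9 -18.2]
side [-47.6 -21.7]
-85 [[ 0.53732597 -0.05643499  0.        ]]
-40 [[ 0.57809927 -0.03739457  0.        ]]
-6 [[ 0.60890577 -0.02300847  0.        ]]
```

Call:
move_arm(
  motion=[
    [[50,-50,0],[0,0,-0.18]],
    [[100,-100,0],[0,0,-0.36]],
    [[150,-150,0],[0,0,-0.54]],
    [[200,-200,0],[0,0,-0.72]],
    [[240,-250,0],[0,0,-0.9]],
    [[270,-300,0],[0,0,-1.08]],
    [[300,-350,0],[0,0,-1.26]],
    [[320,-400,0],[0,0,-1.44]],
    [[335,-450,0],[0,0,-1.62]],
    [[345,-500,0],[0,0,-1.8]],
    [[355,-550,0],[0,0,-1.98]],
    [[362,-600,0],[0,0,-2.16]],
  ],
  jaw=48,
  grip_force=40,
)

```text
clock: 2.2
position: [0.5373, -0.0016, 0.2327]
tool_rot: [3.141, -0.001, 0.692]
force: [1.1, 0.6, 0.4]
grip_width: 0.0481
```

Call:
move_arm(
  motion=[
    [[5,-30,-40],[0,0,-0.15]],
    [[5,-54,-80],[0,0,-0.26]],
    [[5,-54,-120],[0,0,-0.26]],
    [[5,-54,-120],[0,0,-0.26]],
    [[5,-54,-120],[0,0,-0.26]],
  ],
)

```text
clock: 2.82
position: [0.5427, -0.054, 0.1139]
tool_rot: [3.141, -0.001, 0.438]
force: [0.6, -0.4, 0.1]
grip_width: 0.0481
```

```bash
cat > v.py <<'E'
import sys
from h import *
p=[0.62745895,-0.04855802,0.43688651]
k=sys.argv[1]; g=cam('top');s=cam('side')
a=cv2.resize(g['frame'][140:250,215:325,::-1],(550,550),interpolation=cv2.INTER_CUBIC)[:,75:475]
b=cv2.resize(s['frame'][185:265,250:350,::-1],(687,550),interpolation=cv2.INTER_CUBIC)[:,:400]
b=cv2.resize(s['frame'][175:265,245:355,::-1],(800,655),interpolation=cv2.INTER_CUBIC)[:600]
cv2.imwrite(f'pics/t{k}.png',a);cv2.imwrite(f'pics/s{k}.png',b)
o=observe();x=o['position'];c,si=np.cos(p[2]),np.sin(p[2]);d=x[:2]-p[:2]
print('fix xy',1000*(c*d[0]+si*d[1]),1000*(-si*d[0]+c*d[1]),'tip z',1000*x[2]-25,'F',o['force'].round(1),'yawerr',o['tool_rot'][2]-p[2],o['clock'])
E
python3 v.py 1
```

```text
fix xy -78.76841500198007 31.08531117327232 tip z 89.12114157119382 F [ 0.2 -0.7  0.9] yawerr 0.0015658776842252253 2.925
```

View pics/t1.png

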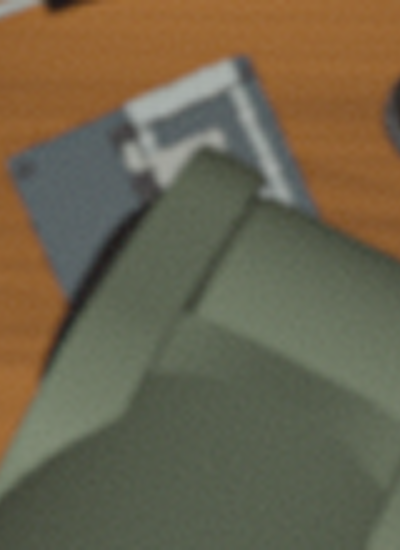

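View pics/s1.png

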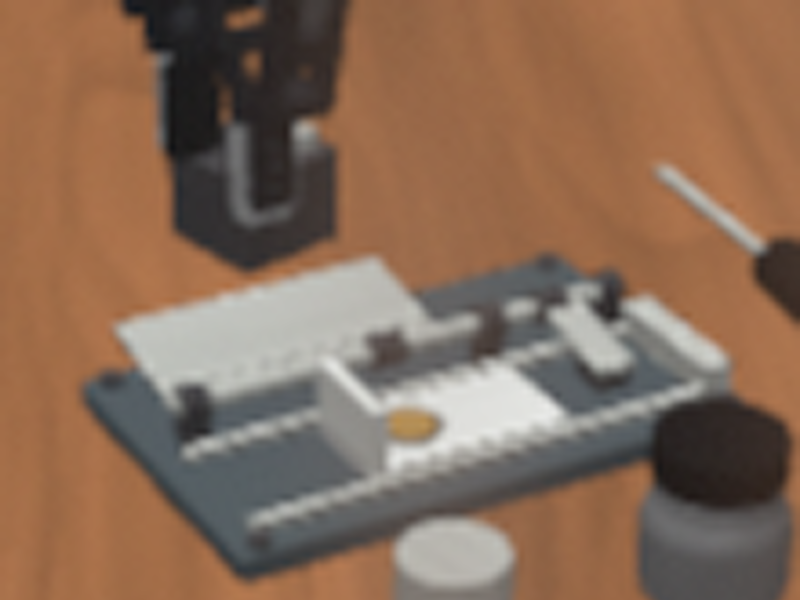

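Call:
move_arm(
  motion=[
    [[0,0,-20],[0,0,0]],
    [[0,0,-40],[0,0,0]],
    [[0,0,-45],[0,0,0]],
    [[0,0,-45],[0,0,0]],
  ],
)

```text
clock: 3.42
position: [0.5424, -0.0539, 0.0683]
tool_rot: [3.141, -0.001, 0.438]
force: [0.6, -0.4, 0.6]
grip_width: 0.0481
```

```bash
python3 v.py 2; python3 -c "
from h import *
g=cam('side');p=[0.62745895,-0.04855802,0.43688651]
P=w(p,[[-79,0,45],[-79,62,45]]);print((proj(g,P)-[245,175])*7.27)"
```

```text
fix xy -79.23431393851303 31.00207321941623 tip z 43.45912284606409 F [ 0.6 -0.1  0.2] yawerr 0.0009798994862634247 3.525
[[271.97499979 400.75922786]
 [192.02561694 322.77868405]]
```

View pics/s2.png

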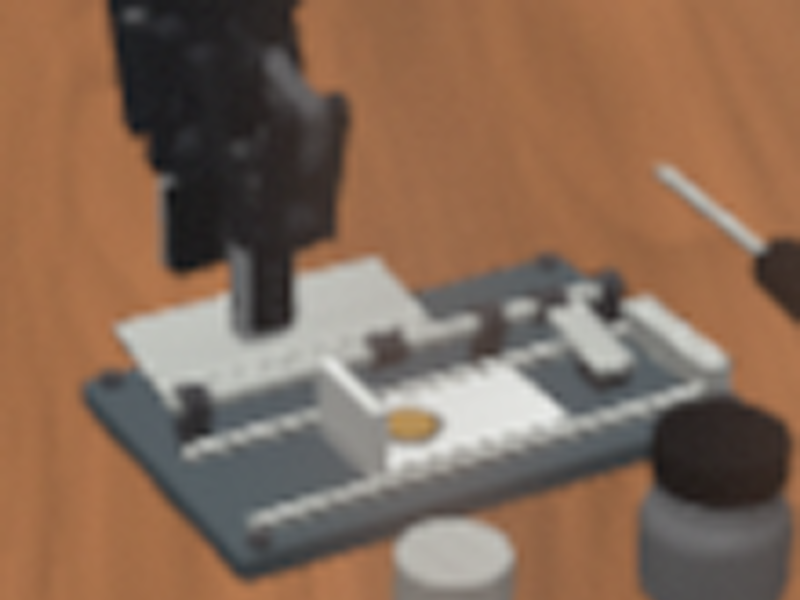

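The fingertips look about 25 mm higher than I calculated: the pusher tip is at (262,330), but I expected it at (272,400). I'll descend by feel.

Call:
move_arm(
  motion=[
    [[0,0,-4],[0,0,0]],
    [[0,0,-8],[0,0,0]],
    [[0,0,-8],[0,0,0]],
  ],
)

```text
clock: 3.95
position: [0.5418, -0.054, 0.0591]
tool_rot: [-3.141, 0.001, 0.438]
force: [1.0, -1.0, 0.1]
grip_width: 0.0482
```

```bash
python3 v.py 3
```

```text
fix xy -79.82879539606942 31.172477277298025 tip z 34.41578067314465 F [0.4 0.5 0.4] yawerr 0.0007363755204051747 4.05
```

View pics/s3.png

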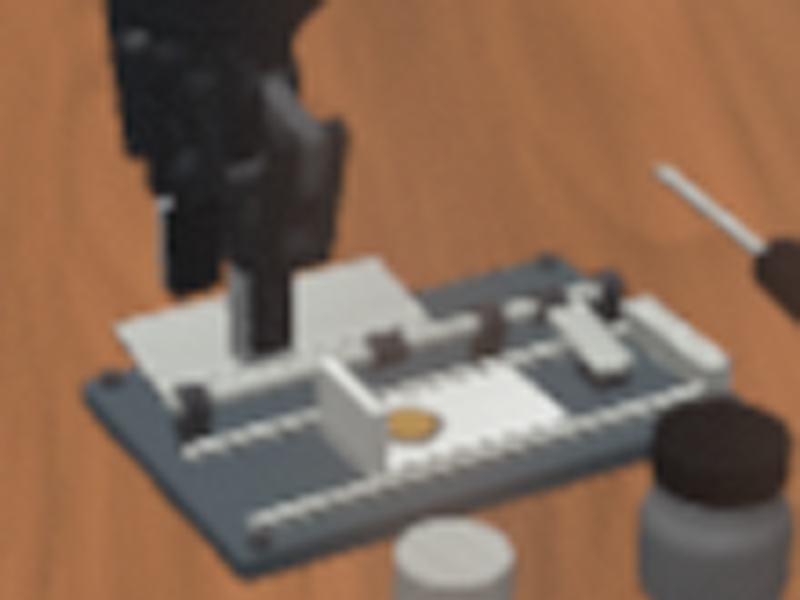

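Call:
move_arm(
  motion=[
    [[0,0,-4],[0,0,0]],
    [[0,0,-8],[0,0,0]],
    [[0,0,-12],[0,0,0]],
    [[0,0,-12],[0,0,0]],
  ],
)

```text
clock: 4.55
position: [0.5418, -0.0541, 0.0471]
tool_rot: [-3.141, 0.001, 0.438]
force: [-0.3, -0.1, -0.2]
grip_width: 0.0477
```

```bash
python3 v.py 4
```

```text
fix xy -79.74649029300481 31.17878103817029 tip z 22.453005639741235 F [1.1 0.2 0.1] yawerr 0.0008922847527715883 4.65
```

View pics/s4.png

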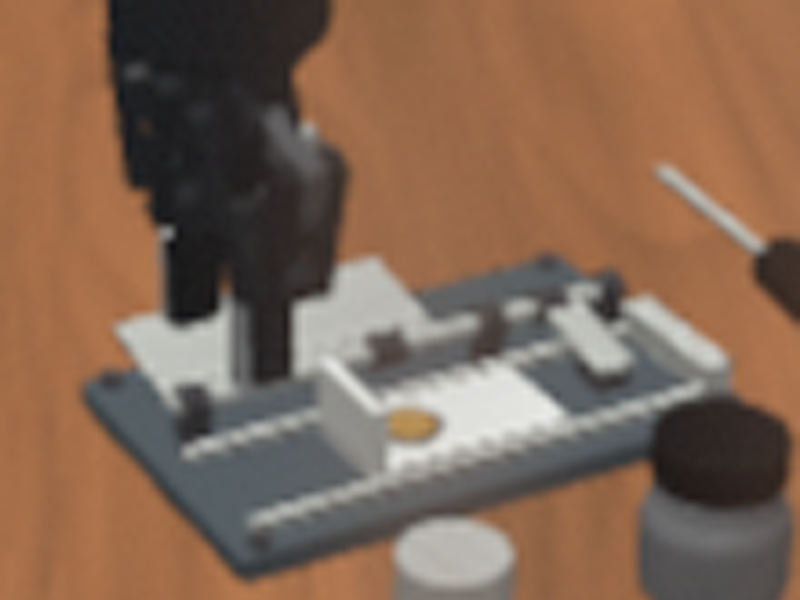

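Call:
move_arm(
  motion=[
    [[0,0,-4],[0,0,0]],
    [[0,0,-8],[0,0,0]],
    [[0,0,-12],[0,0,0]],
    [[0,0,-12],[0,0,0]],
  ],
)

```text
clock: 5.15
position: [0.5418, -0.0541, 0.0352]
tool_rot: [-3.141, 0.0, 0.438]
force: [0.5, -0.1, -0.0]
grip_width: 0.0476
```

```bash
python3 v.py 5
```

```text
fix xy -79.77618989232859 31.19201335969105 tip z 10.452927025875688 F [-0.6 -0.  -0.1] yawerr 0.000813061728854092 5.25
```

View pics/s5.png

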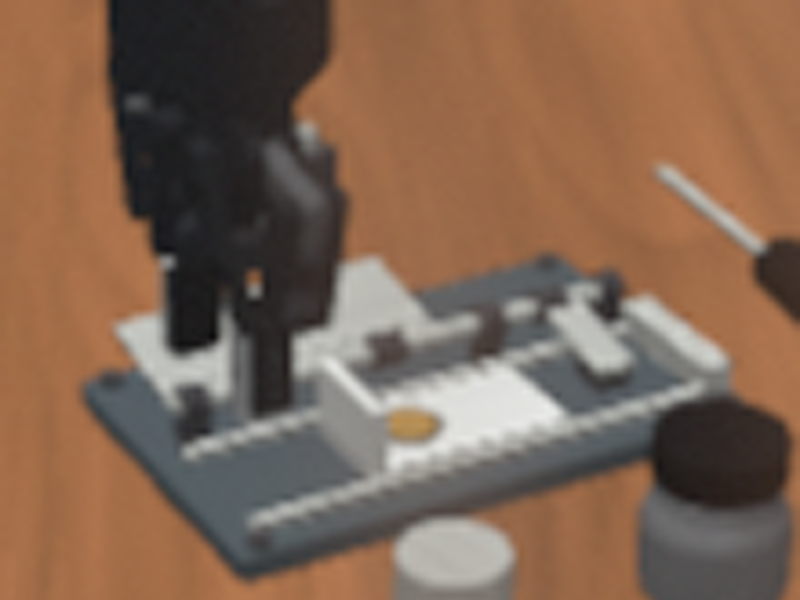

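Call:
move_arm(
  motion=[
    [[0,0,-2],[0,0,0]],
    [[0,0,-4],[0,0,0]],
    [[0,0,-6],[0,0,0]],
    [[0,0,-6],[0,0,0]],
  ],
)

```text
clock: 5.75
position: [0.542, -0.0535, 0.0296]
tool_rot: [-3.141, -0.0, 0.438]
force: [-2.0, 2.0, 8.3]
grip_width: 0.0481
```

```bash
python3 v.py 6
```

```text
fix xy -79.57277109539876 31.685914518662116 tip z 4.613684367730553 F [-1.5  2.8  7.8] yawerr 0.0011584663721130317 5.85
```

View pics/s6.png

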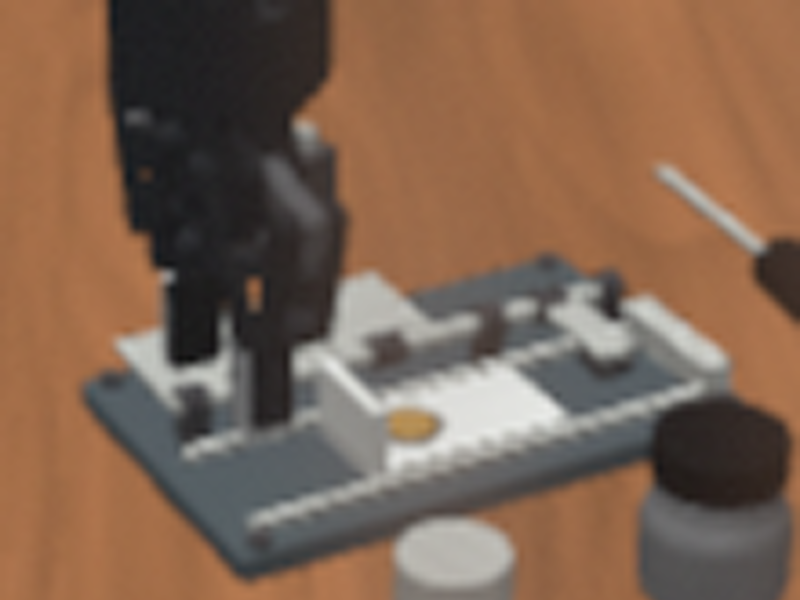

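Call:
move_arm(
  motion=[
    [[0,0,-2],[0,0,0]],
    [[0,0,-3],[0,0,0]],
    [[0,0,-3],[0,0,0]],
  ],
)

```text
clock: 6.22
position: [0.5419, -0.0534, 0.0267]
tool_rot: [-3.141, -0.0, 0.438]
force: [-2.7, 2.7, 11.3]
grip_width: 0.0476
```

```bash
python3 v.py 7
```

```text
fix xy -79.53928845232682 31.744169036110208 tip z 1.7542801244282202 F [-2.3  3.5 11.2] yawerr 0.0011478170158613077 6.325
```

View pics/s7.png

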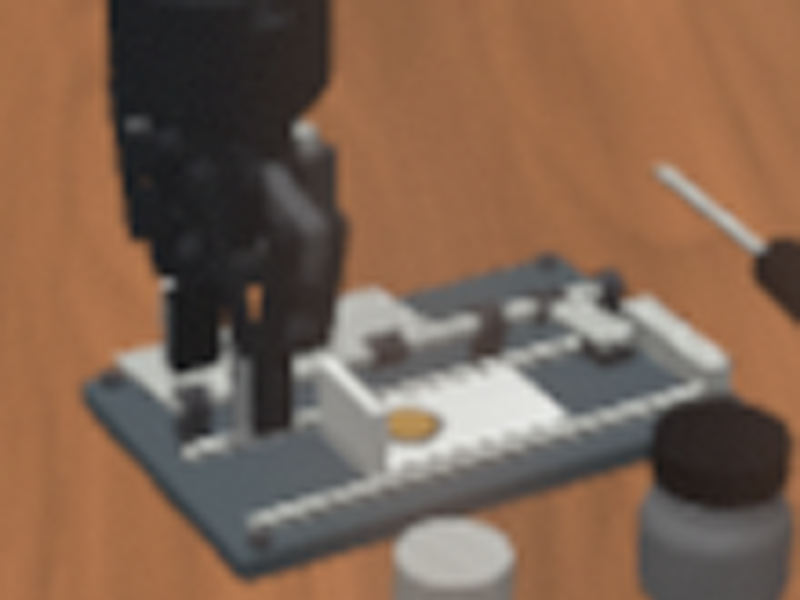

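Call:
move_arm(
  motion=[
    [[4,2,0],[0,0,0]],
    [[9,4,0],[0,0,0]],
    [[13.5,6.3,0],[0,0,0]],
    [[18,8.4,0],[0,0,0]],
    [[22.5,10.5,0],[0,0,0]],
    [[27,12.6,0],[0,0,0]],
    [[31.5,14.7,0],[0,0,0]],
    [[36,16.8,0],[0,0,0]],
    [[36,16.8,0],[0,0,0]],
  ],
)

```text
clock: 7.45
position: [0.5778, -0.0373, 0.0267]
tool_rot: [-3.141, 0.0, 0.438]
force: [-3.9, -0.9, 11.8]
grip_width: 0.0479
```

```bash
python3 v.py 8
```

```text
fix xy -40.21922407772523 31.21985293278392 tip z 1.753458097854729 F [-3.5  0.6 11.6] yawerr 0.0008528904634229617 7.55
```

View pics/s8.png

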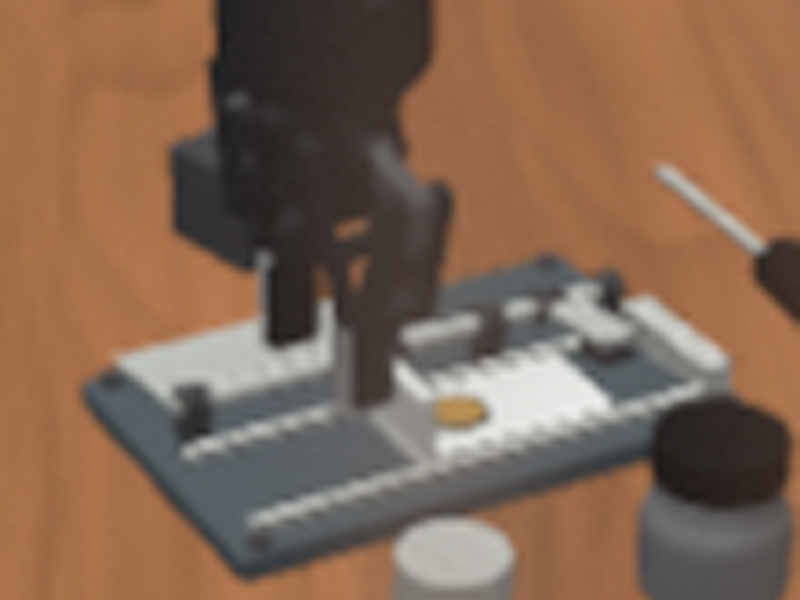

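Call:
move_arm(
  motion=[
    [[3.6,1.7,0],[0,0,0]],
    [[7.2,3.4,0],[0,0,0]],
    [[10.8,5.1,0],[0,0,0]],
    [[14.4,6.7,0],[0,0,0]],
    [[18,8.4,0],[0,0,0]],
    [[21.6,10.1,0],[0,0,0]],
    [[24.5,11.4,0],[0,0,0]],
    [[26.3,12.3,0],[0,0,0]],
    [[26.3,12.3,0],[0,0,0]],
  ],
)

```text
clock: 8.68
position: [0.6038, -0.0252, 0.0267]
tool_rot: [-3.141, 0.001, 0.438]
force: [-6.7, -1.7, 10.9]
grip_width: 0.0482
```

```bash
python3 v.py 9
```

```text
fix xy -11.59678392206703 31.142431503123042 tip z 1.7043565628929258 F [-5.4 -0.2 11.2] yawerr 0.0006910294376439863 8.775
```

View pics/s9.png

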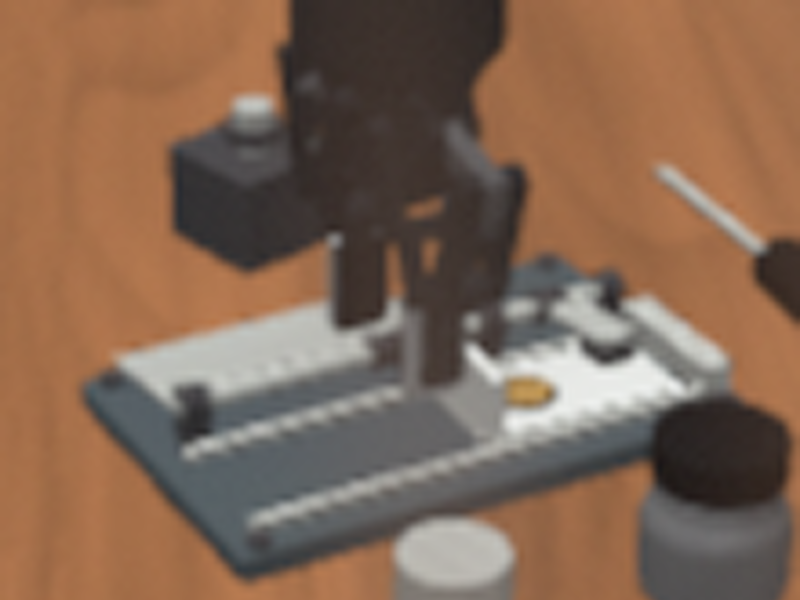

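Call:
move_arm(
  motion=[
    [[0.9,0.4,0],[0,0,0]],
    [[1.8,0.8,0],[0,0,0]],
    [[2.7,1.3,0],[0,0,0]],
    [[3.6,1.7,0],[0,0,0]],
    [[3.6,1.7,0],[0,0,0]],
  ],
)

```text
clock: 9.4
position: [0.6072, -0.0236, 0.0267]
tool_rot: [-3.141, 0.001, 0.437]
force: [-5.9, -1.0, 11.8]
grip_width: 0.048
```

```bash
python3 v.py 10
```

```text
fix xy -7.763595776452419 31.18064955332931 tip z 1.7016223626058817 F [-6.2 -1.7 11.1] yawerr 0.0006150619118453493 9.5
```

Not at the stop yet, as the force hasn't changed.

Call:
move_arm(
  motion=[
    [[0.9,0.4,0],[0,0,0]],
    [[1.8,0.8,0],[0,0,0]],
    [[1.8,0.8,0],[0,0,0]],
  ],
)

```text
clock: 9.88
position: [0.6089, -0.0228, 0.0267]
tool_rot: [-3.141, 0.001, 0.437]
force: [-7.2, -1.0, 12.3]
grip_width: 0.0479
```

```bash
python3 v.py 11
```

```text
fix xy -5.883773890014835 31.184648753932752 tip z 1.676320492194339 F [-5.7 -1.2 11.4] yawerr 0.00048275313294332545 9.975
```

View pics/s11.png

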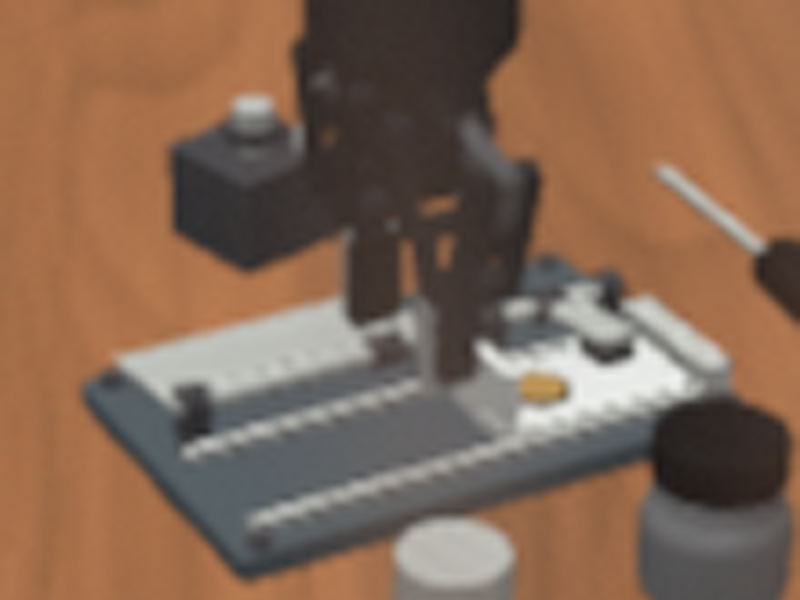

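View pics/t11.png

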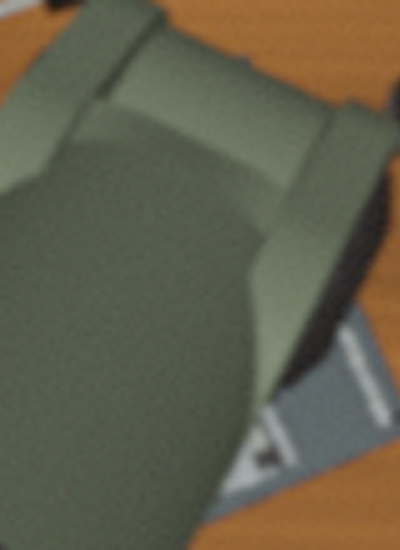

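Call:
move_arm(
  motion=[
    [[0.9,0.4,0],[0,0,0]],
    [[1.8,0.8,0],[0,0,0]],
    [[2.7,1.3,0],[0,0,0]],
    [[2.7,1.3,0],[0,0,0]],
  ],
)

```text
clock: 10.48
position: [0.6094, -0.0228, 0.0265]
tool_rot: [-3.14, 0.005, 0.436]
force: [-21.8, -5.7, 21.6]
grip_width: 0.0481
```

```bash
python3 v.py 12
```

```text
fix xy -5.433784954023002 30.992863831420642 tip z 1.512225599739299 F [-21.9  -6.8  22.1] yawerr -0.0011231742244369736 10.575
```

```bash
python3 -c "
from h import *
s=cam('side');p=[0.62745895,-0.04855802,0.43688651]
im=cv2.resize(s['frame'][190:250,300:350,::-1],None,fx=10,fy=10,interpolation=cv2.INTER_CUBIC)
cv2.imwrite('pics/z13.png',im)
print(((proj(s,w(p,[[85,-21,18],[85,21,18],[5,-21,42],[5,21,42],[5,-21,18]]))-[300,190])*10).round())"
```

```text
[[407. 368.]
 [319. 299.]
 [153. 366.]
 [ 69. 294.]
 [151. 445.]]
```

View pics/z13.png

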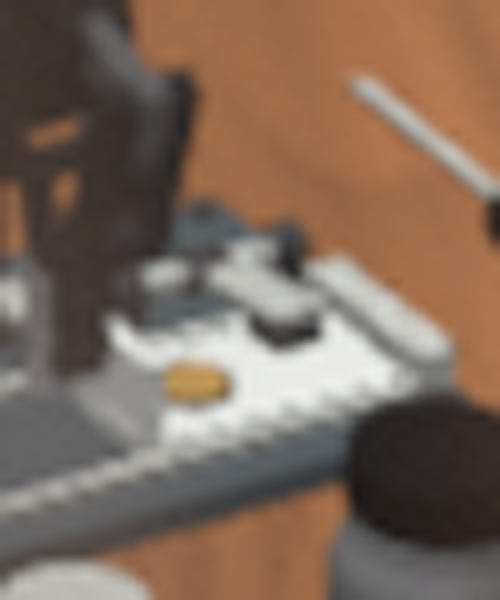

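Call:
move_arm(
  motion=[
    [[-1.8,-0.8,0],[0,0,0]],
    [[-3.6,-1.7,0],[0,0,0]],
    [[-5.4,-2.5,0],[0,0,0]],
    [[-7.2,-3.4,0],[0,0,0]],
    [[-7.2,-3.4,0],[0,0,0]],
    [[-7.2,-3.4,2],[0,0,0]],
    [[-7.2,-3.4,4],[0,0,0]],
    [[-7.2,-3.4,6],[0,0,0]],
    [[-7.2,-3.4,9],[0,0,0]],
    [[-7.2,-3.4,14],[0,0,0]],
    [[-7.2,-3.4,22],[0,0,0]],
    [[-7.2,-3.4,30],[0,0,0]],
  ],
)

```text
clock: 12.12
position: [0.6053, -0.0245, 0.0572]
tool_rot: [3.142, -0.0, 0.438]
force: [0.2, -0.4, 0.5]
grip_width: 0.048
```

```bash
python3 v.py 14
```

```text
fix xy -9.509446860403811 30.969558125927247 tip z 32.58606155794395 F [ 0.  -0.8  0.1] yawerr 0.0009057716766337487 12.225
```

View pics/s14.png

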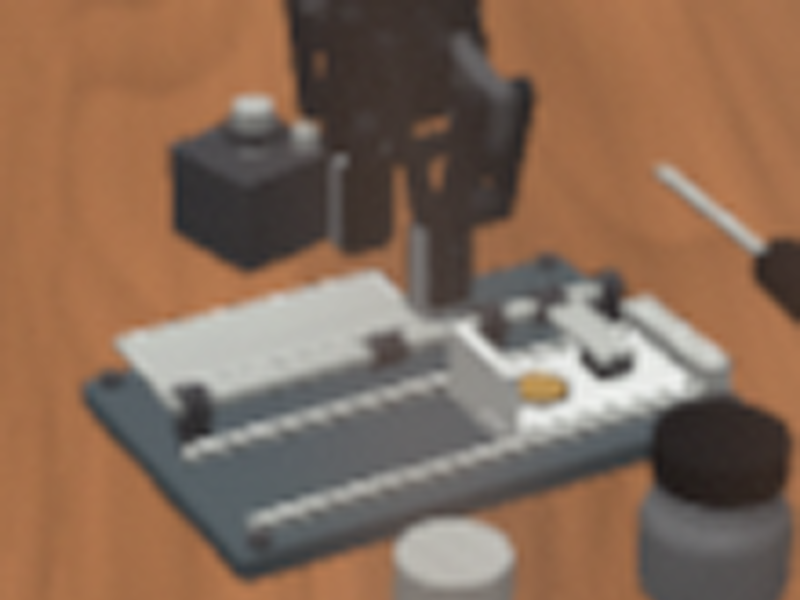

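The clip has closed on the plate. I'll pull clear and check from the top.

Call:
move_arm(
  motion=[
    [[0,0,40],[0,0,0]],
    [[0,0,90],[0,0,0]],
    [[0,0,140],[0,0,0]],
    [[-20,60,160],[0,0,0]],
    [[-40,120,170],[0,0,0]],
    [[-60,180,170],[0,0,0]],
    [[-80,240,170],[0,0,0]],
    [[-100,300,170],[0,0,0]],
    [[-100,300,170],[0,0,0]],
    [[-100,300,170],[0,0,0]],
  ],
)

```text
clock: 13.48
position: [0.5051, 0.2755, 0.2264]
tool_rot: [3.141, 0.0, 0.439]
force: [0.5, -1.2, -0.3]
grip_width: 0.0479
```

```bash
python3 v.py 15; python3 -c "
from h import *
s=cam('top');p=[0.62745895,-0.04855802,0.43688651]
im=cv2.resize(s['frame'][135:255,210:330,::-1],None,fx=5,fy=5,interpolation=cv2.INTER_CUBIC)
cv2.imwrite('pics/z15.png',im)
print(((proj(s,w(p,[[85,-21,18],[85,21,18],[5,-21,42],[5,21,42]]))-[210,135])*5).round())"
```

```text
fix xy 26.23097372552334 343.7756696219992 tip z 201.61043752549162 F [ 0.2 -0.5  0.3] yawerr -0.0008636721684992521 13.575
[[327. 114.]
 [251. 148.]
 [394. 252.]
 [316. 288.]]
```

View pics/z15.png

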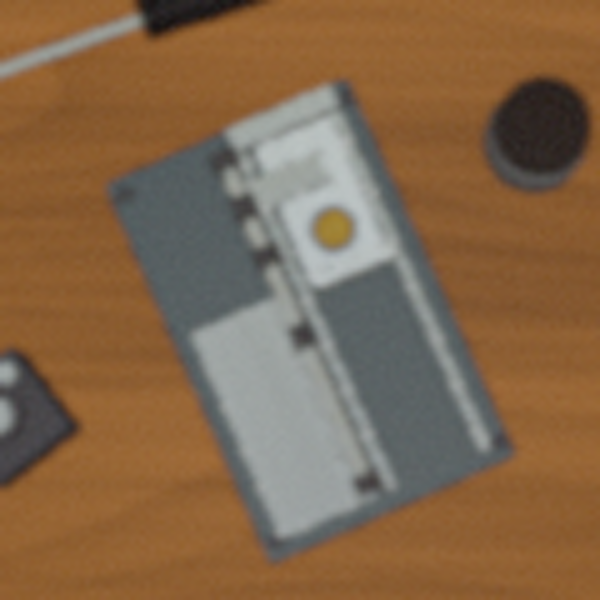

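View pics/s15.png

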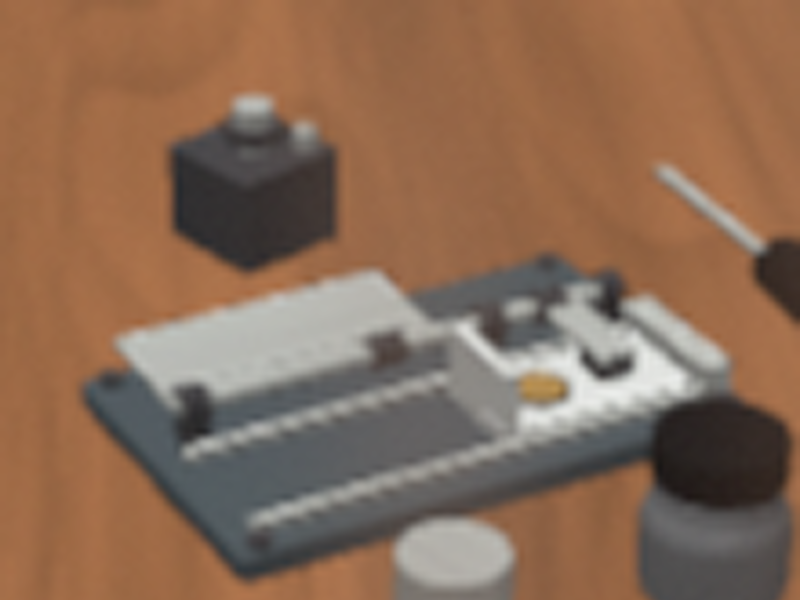

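In the top view the carrier's lip spans about (320,288) to (397,255). The home position predicts (316,288) to (394,252), so it is within 1 px and the plate meets the end stop. The jaw rests on the plate and the bystanders haven't moved.

```bash
python3 -c "
from workcell import *
print(job_done())"
```

```text
the job is handed in; nothing more can be done
None
```

The carrier is fully home against the end stop, and the clip has closed on its plate. The job is handed in at about 13.7 s of robot time.

**What I did:** I used the left-hand fixture with the silver carrier. One fingertip pressed the thumb bar at about 11 N, turning the clip roughly 0.27 rad by my reading of the picture. With the bar held, the other fingertip pushed the carrier's lip about 55 mm along the channel under the raised jaw. The push force then jumped from about 6 N to 22 N, with the tool within 1 mm of where I predicted home. I backed the pusher off the lip, released the bar slowly and moved the arm clear.

**Last checks:**
- **Carrier:** in the top view the lip is within 1 px of its predicted home position.
- **Clip:** the jaw rests on the plate.
- **Bystanders:** the jar, tool block, bar end and screwdriver look unmoved in the last pictures.
- **Robot:** it is touching nothing; the force reads about zero.

**Disagreement:** the fingertips stood about 25–30 mm higher than the stated 25 mm ahead of the TCP implied. I did not find out why, so I found the bar by contact force instead.

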